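Unlock and switch on the mixer under the red-lidded cup

TASK

Switch on the mixer that carries the sample cup with the red lid: pull the orange locking collar up its lever, tilt the lever over from the red dot to the green dot as far as it goes, and let the collar go back fully down so that the lever is locked on. Leave the other mixer switched off, and do not disturb the cup or the petri dishes.

Things in the scene. Friction and masses are not known exactly. Their poses are not given: they have to be found in the camera images.
- collar_grip (a point): Centre of the collar's orange grip (26 mm diameter, 26 mm high) on the lever to be flipped, 69 mm up the lever from its pivot with the collar down (98 mm above the worktop); moves with the collar. z axis: up along the lever; y: along the level pivot; x: the way the lever flips to on. The rod's end stands 29 mm above it. Fingers on either side along y let the grip turn between them as the lever swings.
- mixer: Mixer to be switched on, the one under the red-lidded cup: white case 220 x 120 mm, top 43 mm high, fixed. Origin under its centre, x to its platform end, z up. Lever pivot at x -60, z 35 mm. Over it two steel gate cheeks, 4 mm thick in x, out to 16 mm either side in y, tops 79 mm high, block the dark bar below the collar's grip until the collar is up 10 mm. The other mixer is alike.
- lever (a joint): Lever of that mixer, rad: 0 = off, leaning 0.40 from upright to the red dot (the mixer's front); 0.80 = on, leaning 0.40 from upright to the green dot (the platform side). With the collar down it moves about 0.2 from either end. Light to move once freed; beyond about 0.6, with the collar down again, it falls to 0.80 by its own weight; let go nearer the middle, the collar rests on the gate.
- collar (a joint): How far that lever's collar is pulled up along the lever, m: 0 = down, 0.018 = upper stop. A spring draws it down (2.3 N at 0, 5 N at the stop). The lever can cross the gate from 0.010 on; 0.014 is comfortable.
- other_lever (a joint): Lever of the other mixer (the one with the petri dishes), rad, same meaning; it is off (about 0).
- sample_cup: White sample cup with a red screw lid, 56 mm in diameter, 65 mm high, loose on the round black platform of its mixer, 53 mm above the worktop, about 115 mm behind the pivot. Origin at the centre of its underside, z up.
- petri_stack: Three stacked clear petri dishes, 67 mm in diameter, 47 mm high, loose on the other mixer's platform. Origin at the centre of the underside, z up.
Things that resemble listed ones, but are neither listed nor needed, are in the scene too. What is shaped like the sample_cup but pink is not meant. Of the things shaped like the petri_stack, the clear one is meant.

How it is judged (in metres and radians):
On the way:
1. the collar is pulled up while the lever is still off (value of joint collar above 0.007 m and value of joint lever below 0.3 rad).
At the end, for the whole second after the job is handed in: The lever of the mixer under the red-lidded cup is at the green end (0.65 rad or more) and at rest, its collar is down within 3 mm so that it is locked, the other lever is still off (below 0.25 rad), and the cup and the petri dishes stand upright (within 10 degrees) within 15 mm of where they stood (value of joint lever above 0.65 rad and value of joint collar below 0.003 m and velocity of joint lever below 0.05 rad/s and value of joint other_lever below 0.25 rad and distance of each of sample_cup, petri_stack from where it was at the start of the episode below 0.015 m and angle between each of sample_cup, petri_stack's own z axis and vertical below 0.17 rad); the robot touches nothing.
It fails at once if the other mixer's lever is flipped (value of joint other_lever above 0.35 rad).
It fails at once if the cup or the dishes are knocked over (angle between any of sample_cup, petri_stack's own z axis and vertical above 0.5 rad).
It also fails if it takes over 32 s, if anything falls off the work surface, if the arm or the gripper's body presses on something with over 40 N, if the wrist force passes 120 N, or if a joint passes its speed limit or range.

ROBOT

A 6-joint arm with a two-finger parallel gripper is mounted at the origin on a cart in front of the work surface, level with it; the furniture and walls round the work are solid. World frame = base frame: x ahead of the robot, y to its left, z up, the work surface at z = 0. Lengths are in mm, angles in rad, forces in N, time in s.
With the tool pointing down it reaches from about 350 to 975 mm from the base axis. Payload 7.1 kg.
Tool frame: the origin (TCP) lies midway between the tips of the shut fingers; the grasp point (between the pads) lies 19 mm behind it (ctrl.tcp_to_grasp is the distance from the TCP to the grasp point, in mm); z points along the fingers, y is the line along which they close (so a half turn about z gives the same grasp; the last joint's range is limited). The gripper opens to 88 mm and grips with 3 to 60 N. Pads are 20 mm wide; open, the fingers measure 115 mm over their backs; the gripper's body (75 mm by 178 mm) begins 61 mm behind the grasp point.
Start: joints at [-1.226, 0.423, 1.63, -0, 1.089, -0.019], TCP at [222.409, -584.071, 222.675] pointing down, gripper open.
Joint ranges: [-3, 3], [-0.9, 2.11], [0.09, 2.58], [-1.31, 4.45], [0.11, 2.69], [-2.54, 2.54]. Speed limits (rad/s): [2.39, 2.39, 3.01, 3.14, 3.14, 3.14].

INTERFACE

Orientations are given as a rotation vector (axis times angle).
In Python, from workcell import get_obs, cams, ticket, boxes_of, ctrl gives the robot as it stands.
- The arm moves only by the shell command python3 -m creep 'ROWS' [OPENING]. ROWS is JSON, one flat list of numbers, 4 for each row, row after row: the shift along the world's x, y, z in m, then the turn about the world's z in rad. In form: [tx, ty, tz, spin, tx, ty, tz, spin, ...]. A call has 1 to 10 rows; each row is the pose to reach, as a shift and turn from the pose commanded when the call began; what a row does not reach only later rows make up. A row lasts 1/12 s, in which the tool goes at most 41.7 mm and 7.16 degrees, less where a joint would pass 70% of its speed; a pose out of reach is approached as far as the arm can. A call with a gripper value outside its range is refused whole. OPENING is the opening, from 0 (shut) to 1 (fully open), set as the call begins (- or left out, the last holds). The fingers move at their own pace and stop on an object; the grip force is fixed at half the most. Time passes only in rows, so rows that repeat a pose let the fingers close. It gives the time, the measured TCP pose, the force, the opening and the grip force at its end, in the units of the state.
- get_obs(): the state, without advancing time (a new reading comes with each control period).
- cams.get_image(name): name is "scene" or "top" or "wrist"; returns (picture, depth): 400x640x3 uint8, red, green, blue; 400x640 float32, mm along the optical axis (not along the pixel's ray), 0 where there is no reading.
- cams.get_calibration(name): a dict with "mtx" (3x3 intrinsics, pixels), "R" (3x3) and "t" (3): a world point X has camera coordinates R X + t; the wrist camera has in their place "mount" (4x4, takes a point from camera to tool coordinates, whose origin is the TCP and whose axes are the flange's). Camera axes: x right, y down, z forward; pixel columns grow to the right and rows downward; lengths in mm; the calibration is good to about 2 mm. The wrist camera is an equidistant fisheye: a pixel r from the principal point sees the ray r / f radians off the axis. A picture is of the moment at which its call begins: read the wrist's pose just before it. get_calibration takes no time and is no camera call.
- ticket.close_job(): hands the job in; it is judged then, once.
Trained networks look in the newest picture that a camera, given by its name, has taken for a name from the list of things; names that differ only in an ending like _2 or _b are one class to them, and where a whole thing is asked for, a point or a joint stands for the part that bears it (a point fixed in the world has none). Each returns a list of dicts, best first, with "score" (0 to 1); they miss things now and then, are a little off and sometimes report something else, mostly with a low value. They report only what shows in the picture. A call takes as long as a camera call. They do not tell look-alikes from the thing itself.
- boxes_of(camera, target): "centre" ([column, row] in pixels, amid what is visible of it).
The state is a dict: "t": time; "qpos": joint angles; "qvel": joint speeds; "joint_torque": joint torques, N m; "ee_pos": TCP position; "orientation": TCP orientation; "ft_force": force on the tool from outside, world axes, zero at the start; "moment": the same for the moment, N m; "width": finger opening in mm; "grasp_force": force on a finger pad.
Only numpy, scipy, OpenCV 4.12 (cv2) and the standard library are available. Lean on these libraries where they do the work, as an engineer would, in place of code of your own. Each camera call takes 0.05 s, during which the arm holds its last target. There are 200 camera calls.

## Working session

There is one attempt and no reset: what is moved stays moved. The work goes in short steps, Python scripts to look and compute and a shell command to move; the robot and the scene stay as the last step left them, time stands still between calls to the robot, and variables do not carry over. Pictures are saved under pics/ and viewed, at most 10 in all, crops included, and the job is handed in when it is done.

```bash
mkdir -p pics
cat > h.py <<'E'
import numpy as np,cv2
from workcell import get_obs,cams,ticket,boxes_of,ctrl
def w(cam,px,depth=None,z=None):
    c=cams.get_calibration(cam);K,R,t=map(np.array,(c['mtx'],c['R'],c['t']));t=t.ravel()
    r=np.linalg.inv(K)@[px[0],px[1],1]
    o=-R.T@t;d=R.T@r
    return o+d*(depth if depth is not None else (z-o[2])/d[2])
E
python3 - <<'E'
from h import *
ims=[]
for n in('scene','top'):
    im,d=cams.get_image(n);cv2.imwrite(f'pics/{n}1.png',im[:,:,::-1]);np.save(f'{n}.npy',d)
    for k in('collar_grip','sample_cup','petri_stack','mixer'):
        for b in boxes_of(n,k)[:4]:
            u,v=b['centre'];dd=d[int(v),int(u)]
            print(n,k,round(b['score'],2),np.round([u,v]),dd,np.round(w(n,(u,v),dd)))
o=get_obs();print(o['t'],o['ee_pos'],o['orientation'],o['width'])
E
```

```text
scene collar_grip 0.67 [291. 296.] 954.0133 [433. 245. 109.]
scene sample_cup 0.85 [240. 255.] 1009.9001 [567. 218. 121.]
scene sample_cup 0.81 [274. 230.] 1129.3353 [569.  87.  67.]
scene petri_stack 0.72 [378. 164.] 1317.6221 [ 461. -253.   47.]
scene petri_stack 0.57 [299. 159.] 1254.8446 [ 621. -120.   98.]
scene petri_stack 0.22 [292. 296.] 955.2125 [431. 242. 109.]
scene mixer 0.89 [268. 300.] 1025.0944 [493. 238.  44.]
top collar_grip 0.56 [188. 266.] 860.24945 [448. 225. 102.]
top sample_cup 0.78 [269. 195.] 937.9933 [588.  60.  63.]
top sample_cup 0.57 [201. 204.] 872.24963 [565. 191. 121.]
top petri_stack 0.86 [434. 234.] 935.02136 [ 474. -280.   47.]
top petri_stack 0.8 [354. 167.] 914.4144 [ 621. -122.  102.]
top petri_stack 0.15 [353. 224.] 872.5633 [ 499. -106.  113.]
top mixer 0.97 [203. 245.] 929.5233 [499. 209.  44.]
0.5 [ 222.4027588  -584.0315876   222.63512509] [-3.08966906e+00 -5.68279887e-01  2.73886395e-05] 87.63286725501378
```

View pics/scene1.png

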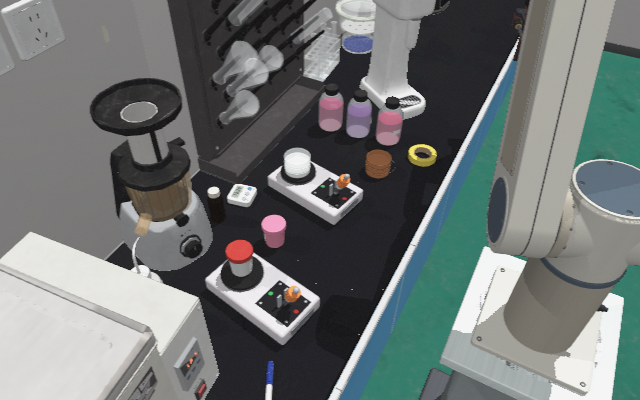

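View pics/top1.png

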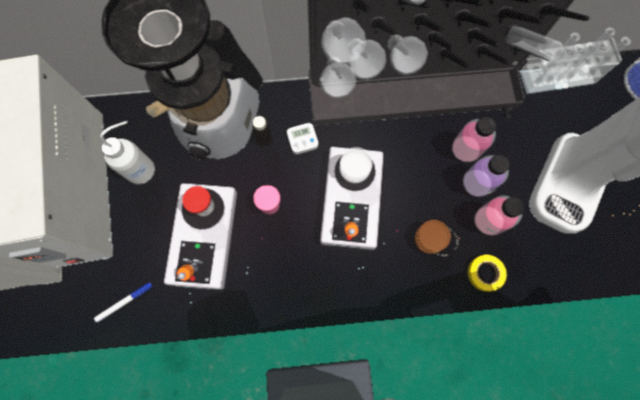

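The target mixer is the left one, with the red-lidded cup at top-view pixel (197,198) and its orange collar near (187,270). The other mixer is at (352,200). Next I'll measure its yaw and the collar.

```bash
python3 - <<'E'
from h import *
for n,win in(('top',(150,250,175,300)),('scene',(195,330,225,345))):
    im=cv2.imread(f'pics/{n}1.png');d=np.load(f'{n}.npy')
    u0,u1,v0,v1=win
    P=[];C=[];O=[]
    hsv=cv2.cvtColor(im,cv2.COLOR_BGR2HSV)
    for v in range(v0,v1):
        for u in range(u0,u1):
            if d[v,u]<=0: continue
            p=w(n,(u,v),d[v,u]);h,s,b=map(int,hsv[v,u])
            if abs(p[2]-43)<6: P.append(p)
            if 7<=h<=20 and s>140 and b>120 and p[2]>70: O.append(p)
    P=np.array(P);O=np.array(O)
    q=P[:,:2].astype(np.float32)
    md=np.median(q,0);q=q[np.linalg.norm(q-md,axis=1)<140]
    print(n,len(q),cv2.minAreaRect(q),P[:,2].mean())
    print('orange',len(O),O.mean(0),O.min(0),O.max(0))
E
python3 - <<'E'
import cv2
a=cv2.imread('pics/top1.png')[175:300,150:250];b=cv2.imread('pics/scene1.png')[225:345,200:330]
a=cv2.resize(a,(400,500));b=cv2.resize(b,(400,500))
cv2.imwrite('pics/c1.png',cv2.hconcat([a,b]))
E
```

```text
Traceback (most recent call last):
  File "h.py", line 4, in w
    c=cams.get_calibration(cam);K,R,t=map(np.array,(c['mtx'],c['R'],c['t']));t=t.ravel()
ValueError: time passes only in moves, steps and waits
```

View pics/c1.png

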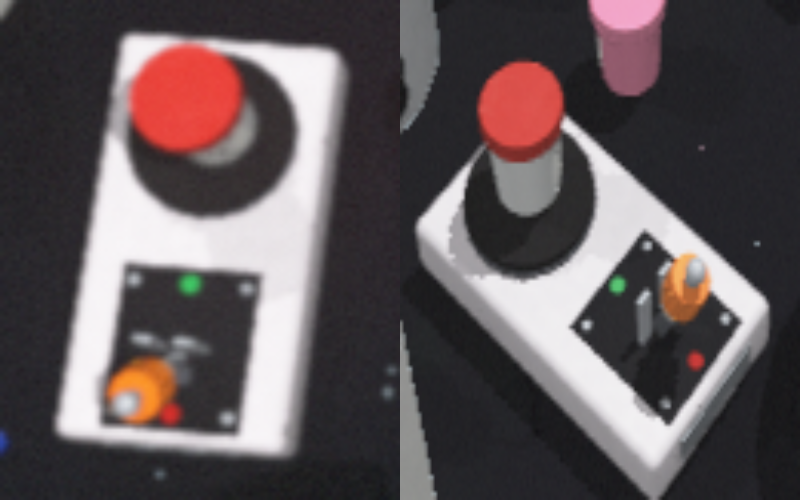

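The crops show the case turned slightly, with the collar leaning to the red dot. The green dot is on the platform side. I'll cache the calibration and repeat the measurement.

```bash
sed -i 's/^def w/from functools import lru_cache\ncal=lru_cache(None)(cams.get_calibration)\ndef w/; s/c=cams.get_calibration(cam)/c=cal(cam)/' h.py
python3 - <<'E'
from h import *
for n,win in(('top',(150,250,175,300)),('scene',(195,330,225,345))):
    im=cv2.imread(f'pics/{n}1.png');d=np.load(f'{n}.npy')
    u0,u1,v0,v1=win
    P=[];O=[]
    hsv=cv2.cvtColor(im,cv2.COLOR_BGR2HSV)
    for v in range(v0,v1):
        for u in range(u0,u1):
            if d[v,u]<=0: continue
            p=w(n,(u,v),d[v,u]);h,s,b=map(int,hsv[v,u])
            if abs(p[2]-43)<6: P.append(p)
            if 7<=h<=20 and s>140 and b>120 and p[2]>70: O.append(p)
    P=np.array(P);O=np.array(O)
    q=P[:,:2].astype(np.float32)
    md=np.median(q,0);q=q[np.linalg.norm(q-md,axis=1)<140]
    print(n,len(q),cv2.minAreaRect(q),P[:,2].mean())
    print('orange',len(O),O.mean(0),O.min(0),O.max(0))
c=cal('wrist');print({k:np.round(v,3).tolist() for k,v in c.items()})
# green/red dot/plate from top: crop scale 4
for nm,p in(('green',(190,285)),('red',(171,413)),('tl',(134,280)),('tr',(246,288)),('br',(227,418)),('case tl',(124,35)),('tr',(342,50)),('bl',(58,435)),('br',(295,453))):
    print(nm,w('top',(150+p[0]/4-.4,175+p[1]/4-.4),z=43))
o=get_obs();print(o['t'],ctrl.tcp_to_grasp)
E
```

```text
top 3887 ((522.710205078125, 216.23216247558594), (120.59313201904297, 220.62709045410156), 79.87689971923828) 43.415193799007525
orange 144 [438.78802315 227.42779809 107.48983319] [423.23188554 218.32969552  88.35955184] [452.38626118 243.46663848 117.02324821]
scene 3490 ((520.9700927734375, 218.10037231445312), (121.79752349853516, 219.57484436035156), 79.63765716552734) 43.186908363869655
orange 132 [435.19301253 239.65333555 105.50443391] [421.06921046 225.51836538  86.09145136] [451.3574597  246.37454305 117.08240255]
{'mtx': [[309.707, 0.0, 319.869], [0.0, 309.707, 197.587], [0.0, 0.0, 1.0]], 'mount': [[0.0, -0.971, -0.241, 65.128], [1.0, 0.0, -0.001, 0.228], [0.001, -0.241, 0.971, -161.381], [0.0, 0.0, 0.0, 1.0]]}
green [497.48077645 220.7964798   43.        ]
red [431.45831268 232.29960797  43.        ]
tl [502.97464164 250.10850511  43.        ]
tr [493.05641338 191.47766399  43.        ]
br [426.10271632 203.54786964  43.        ]
case tl [639.15370553 253.1462181   43.        ]
tr [619.28332771 134.87938743  43.        ]
bl [425.80533572 290.51474491  43.        ]
br [404.87055236 169.27400813  43.        ]
0.5 18.700000000000003
```

```bash
python3 -m creep '[0.02,0.03,0,0, 0.045,0.065,0,0, 0.067,0.1,0,0, 0.09,0.134,0,0, 0.113,0.167,0,0, 0.136,0.2,0,0, 0.16,0.235,0,0, 0.183,0.268,0,0, 0.206,0.3,0,0, 0.228,0.334,0,0]' 1
python3 -m creep '[0,0.04,0,-0.05, 0,0.08,0,-0.1, 0,0.12,0,-0.15, 0,0.16,0,-0.2, 0,0.2,0,-0.25, 0,0.24,0,-0.3, 0,0.28,0,-0.35, 0,0.32,0,-0.4, 0,0.36,0,-0.45, -0.01,0.4,0,-0.5]'
```

```text
t: 1.33
ee_pos: [451.5, -248.5, 223.0]
orientation: [3.089, 0.568, 0.001]
ft_force: [0.3, -0.0, -0.1]
width: 87.9
grasp_force: 0.0
t: 2.17
ee_pos: [441.4, 152.2, 223.3]
orientation: [-3.133, 0.218, -0.004]
ft_force: [1.5, -0.9, 0.9]
width: 87.8
grasp_force: 0.0
```

```bash
python3 -m creep '[0,0.04,0,-0.02, -0.005,0.08,-0.01,-0.04, -0.005,0.08,-0.03,-0.04, -0.005,0.08,-0.03,-0.04,-0.005,0.08,-0.03,-0.04]'
cat > wr.py <<'E'
import sys
from h import *
from scipy.spatial.transform import Rotation as Ro
o=get_obs();im,d=cams.get_image('wrist')
c=cal('wrist');K=np.array(c['mtx']);M=np.array(c['mount'])
R=Ro.from_rotvec(o['orientation']).as_matrix();p0=np.array(o['ee_pos'])
cv2.imwrite(f'pics/{sys.argv[1]}.png',im[:,:,::-1])
v,u=np.mgrid[:400,:640];x=(u-K[0,2])/K[0,0];y=(v-K[1,2])/K[1,1];r=np.hypot(x,y)+1e-9
s=np.tan(np.minimum(r,1.5))/r
pc=np.stack([x*s*d,y*s*d,d],-1)
pw=(pc@M[:3,:3].T+M[:3,3])@R.T+p0
hsv=cv2.cvtColor(im,cv2.COLOR_RGB2HSV)
h,sa,b=[hsv[...,i].astype(int) for i in range(3)]
near=np.hypot(pw[...,0]-463,pw[...,1]-227)<60
m=(h>=7)&(h<=20)&(sa>140)&(b>100)&(d>0)&near&(pw[...,2]>75)
O=pw[m];print('orange',len(O),O.mean(0),np.percentile(O,2,0),np.percentile(O,98,0),'px',u[m].mean(),v[m].mean())
for nm,mm in(('green',(h>40)&(h<80)&(sa>120)),('red',((h<5)|(h>174))&(sa>150))):
    mm=mm&(d>0)&near&(pw[...,2]<60)
    if mm.any(): print(nm,mm.sum(),pw[mm].mean(0))
m=(abs(pw[...,2]-43)<5)&(d>0)&(np.hypot(pw[...,0]-522,pw[...,1]-217)<140);q=pw[m][:,:2].astype(np.float32)
print('case',cv2.minAreaRect(q))
t=near&(d>0)&(pw[...,2]>118)&(pw[...,2]<140);print('tip',t.sum(),pw[t].mean(0) if t.any() else '')
print('t',o['t'],'tcp',p0,o['orientation'],o['ft_force'])
E
python3 wr.py w1
```

```text
t: 2.58
ee_pos: [434.4, 229.7, 192.0]
orientation: [3.128, -0.274, -0.004]
ft_force: [0.3, 0.5, 0.4]
width: 87.7
grasp_force: 0.0
orange 1719 [446.77983368 216.32415048 201.55697718] [428.51757368 172.76831776  93.68244148] [471.60981826 269.2294386  299.6579071 ] px 366.2100058173357 253.46771378708553
green 93 [497.67429088 221.13839394  44.72384658]
case ((517.2994995117188, 185.59298706054688), (182.84283447265625, 217.7565155029297), 79.77081298828125)
tip 202 [430.28218639 233.32210468 122.88795979]
t 2.5833 tcp [434.42030702 229.69636587 192.04872141] [ 3.12797081 -0.2741217  -0.00354043] [0.28051145 0.50283443 0.44931708]
```

View pics/w1.png

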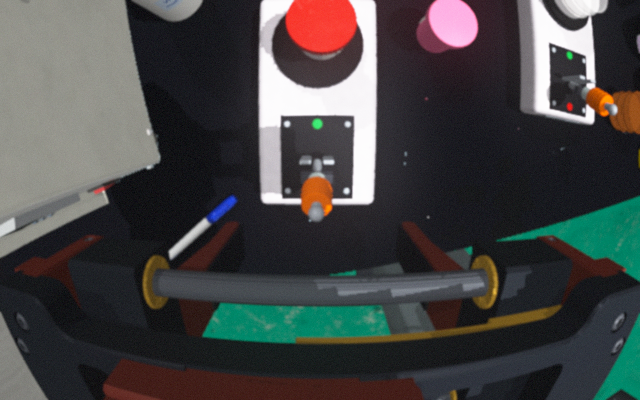

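The wrist picture shows the lever centred between the fingers: collar at (316,195), rod end (316,212), green dot (317,124). I'll descend and grip.

```bash
python3 -m creep '[0.001,0.002,-0.03,0, 0.002,0.002,-0.06,0, 0.002,0.002,-0.09,0, 0.002,0.002,-0.105,0, 0.002,0.002,-0.109,0, 0.002,0.002,-0.109,0]'
python3 -m creep '[0,0,0,0,0,0,0,0,0,0,0,0,0,0,0,0,0,0,0,0,0,0,0,0,0,0,0,0,0,0,0,0]' 0.2
```

```text
t: 3.13
ee_pos: [437.7, 230.8, 83.6]
orientation: [3.128, -0.28, -0.001]
ft_force: [-0.2, -1.1, -0.5]
width: 87.8
grasp_force: 0.0
t: 3.8
ee_pos: [437.4, 232.0, 83.7]
orientation: [-3.129, 0.276, -0.0]
ft_force: [0.2, -0.5, 0.2]
width: 38.1
grasp_force: 0.0
```

```bash
python3 -m creep '[0,0,0,0,0,0,0,0,0,0,0,0,0,0,0,0,0,0,0,0]' 0.1
```

```text
t: 4.22
ee_pos: [437.4, 232.1, 83.7]
orientation: [-3.129, 0.276, -0.0]
ft_force: [0.1, 1.7, 0.3]
width: 25.6
grasp_force: 30.0
```

```bash
python3 -m creep '[-0.001,0,0.003,0,-0.002,0,0.006,0,-0.004,0.001,0.009,0,-0.005,0.001,0.012,0,-0.006,0.001,0.014,0,-0.006,0.001,0.014,0]'; python3 wr.py w2|tail -3
```

```text
t: 4.72
ee_pos: [431.5, 233.1, 98.1]
orientation: [-3.129, 0.276, -0.001]
ft_force: [1.3, 3.1, -5.2]
width: 25.2
grasp_force: 30.0
case ((501.14129638671875, 188.3081512451172), (182.76400756835938, 184.0157470703125), 80.22920989990234)
tip 2824 [436.30092141 231.98569461 126.33462119]
t 4.7167 tcp [431.48478767 233.07721429  98.14221586] [-3.12892568e+00  2.76298257e-01 -1.07427863e-03] [ 1.33336991  3.05783724 -5.2324576 ]
```

View pics/w2.png

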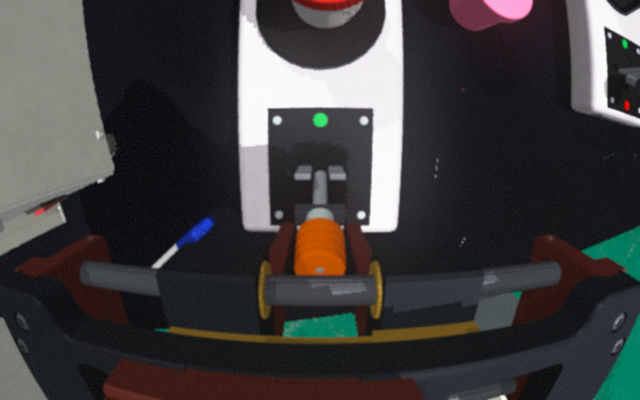

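The picture shows the collar held at (320,245) with the dark bar now showing at its lower end, and the spring load reads about 5 N. Swinging over along the arc.

```bash
python3 -m creep '[0.003,-0.001,0.001,0,0.007,-0.001,0.0025,0,0.011,-0.002,0.0035,0,0.015,-0.003,0.0045,0,0.0195,-0.0035,0.005,0,0.0235,-0.004,0.006,0,0.028,-0.005,0.006,0,0.032,-0.006,0.0065,0,0.032,-0.006,0.0065,0]'
```

```text
t: 5.52
ee_pos: [463.3, 227.2, 103.9]
orientation: [-3.129, 0.278, 0.002]
ft_force: [-0.7, 5.7, -4.7]
width: 25.2
grasp_force: 30.0
```

```bash
python3 -m creep '[0.004,-0.001,0,0,0.0085,-0.0015,-0.0005,0,0.0125,-0.0025,-0.001,0,0.017,-0.003,-0.002,0,0.021,-0.004,-0.003,0,0.0255,-0.0045,-0.004,0,0.0295,-0.005,-0.0055,0,0.033,-0.006,-0.007,0,0.033,-0.006,-0.007,0]'
```

```text
t: 6.27
ee_pos: [495.8, 221.3, 96.6]
orientation: [-3.129, 0.278, 0.004]
ft_force: [-3.1, 7.7, -2.6]
width: 25.2
grasp_force: 30.0
```

At the end stop. Letting the collar down along the lever.

```bash
python3 -m creep '[-0.001,0,-0.003,0,-0.002,0,-0.006,0,-0.004,0.001,-0.009,0,-0.005,0.001,-0.012,0,-0.006,0.001,-0.014,0,-0.006,0.001,-0.014,0]'; python3 -m creep '[0,0,0,0,0,0,0,0,0,0,0,0,0,0,0,0,0,0,0,0,0,0,0,0,0,0,0,0,0,0,0,0,0,0,0,0]' 1
```

```text
t: 6.77
ee_pos: [494.4, 222.1, 86.0]
orientation: [-3.128, 0.275, -0.012]
ft_force: [4.6, -4.1, 17.6]
width: 25.5
grasp_force: 30.0
t: 7.52
ee_pos: [490.3, 222.0, 83.1]
orientation: [3.129, -0.276, -0.0]
ft_force: [-0.7, -0.7, 0.5]
width: 81.8
grasp_force: 0.0
```

Released; raise straight up and check.

```bash
python3 -m creep '[0,0,0.01,0,0,0,0.03,0,0,0,0.06,0,0,0,0.09,0,-0.03,0,0.12,0,-0.06,0,0.13,0,-0.08,0,0.13,0,-0.08,0,0.13,0,-0.08,0,0.13,0]'; python3 wr.py w3
python3 - <<'E'
from h import *
for n in('scene','top'):
    im,d=cams.get_image(n);cv2.imwrite(f'pics/{n}2.png',im[:,:,::-1])
    if n=='scene': cv2.imwrite('pics/c2.png',cv2.resize(im[220:350,190:340,::-1],(690,598)))
    for k in('collar_grip','sample_cup','petri_stack'):
        for b in boxes_of(n,k)[:2]: print(n,k,round(b['score'],2),np.round(b['centre']))
E
```

```text
t: 8.27
ee_pos: [410.2, 222.1, 214.2]
orientation: [-3.129, 0.275, -0.002]
ft_force: [0.6, 0.6, -0.6]
width: 87.9
grasp_force: 0.0
orange 1034 [458.24851871 224.59323717 218.07430802] [422.61629766 184.79057002  94.9358437 ] [499.17850394 262.56828487 322.02273417] px 297.1063829787234 217.00967117988395
red 79 [430.73704567 233.10216667  44.60514382]
case ((510.4707336425781, 187.59439086914062), (182.50503540039062, 205.5059051513672), 79.11988067626953)
tip 188 [498.49710589 220.65394244 122.9076403 ]
t 8.2667 tcp [410.2459437  222.11452913 214.15762053] [-3.12875253e+00  2.74707553e-01 -2.26760360e-03] [ 0.57470806  0.56316354 -0.55979758]
scene collar_grip 0.78 [276. 282.]
scene sample_cup 0.65 [240. 255.]
scene petri_stack 0.73 [379. 164.]
top collar_grip 0.57 [194. 246.]
top sample_cup 0.95 [271. 196.]
top sample_cup 0.77 [200. 202.]
top petri_stack 0.86 [434. 236.]
top petri_stack 0.71 [357. 166.]
```

View pics/w3.png

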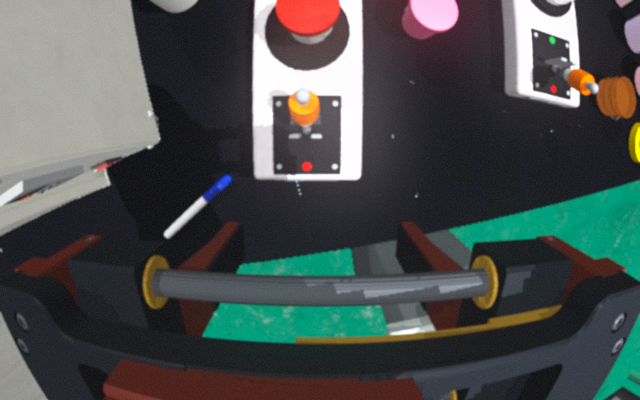

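View pics/c2.png

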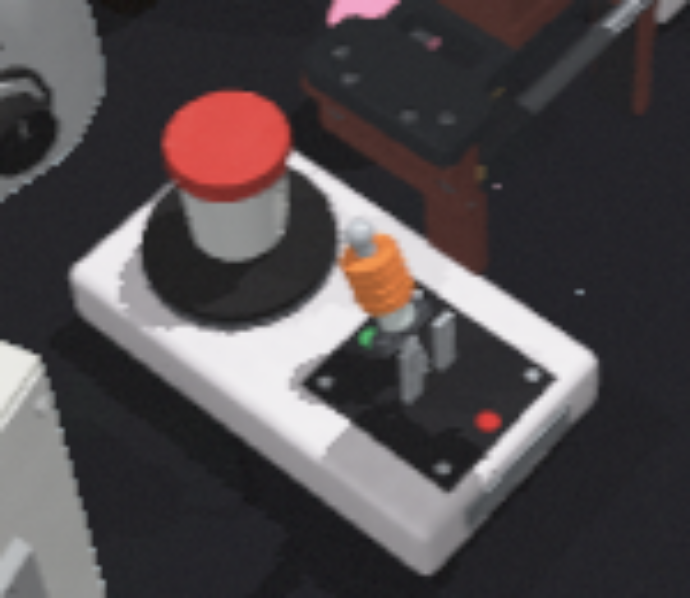

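The lever leans fully to the green side: the rod end is at (303,97) in the wrist view. The collar is down with its bar behind the cheeks, the other lever still leans to its red dot, and the cup hasn't moved. Handing in.

```bash
python3 -c "
from workcell import ticket
print(ticket.close_job())"
```

```text
the job is handed in; nothing more can be done
None
```

The mixer under the red-lidded cup is switched on: its lever is at the green end with the collar down. The final pictures show the other lever still off and the cup and dishes where they were. I handed the job in shortly after 8.3 s on the robot's clock; no verdict was returned.

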